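Peel the top forming tray off the tight stack and hold it over the banding wheel

ROBOT

A 7-joint arm with a two-finger parallel gripper is mounted at the origin on the work surface. World frame = base frame: x ahead of the robot, y to its left, z up, the work surface at z = 0. Lengths are in m, angles in rad, forces in N, time in s.
With the tool pointing down it reaches from about 0.425 to 0.95 m from the base axis. Payload 4.7 kg.
Tool frame: the origin (TCP) lies at the very end of the fingers, on their centre line; the grasp point (between the pads) lies 19 mm behind it; z points along the fingers, y is the line along which they close (so a half turn about z gives the same grasp; the last joint's range is limited). The gripper opens to 85 mm and grips with 20 to 120 N. Pads are 22 mm wide; open, the fingers measure 114 mm over their backs; the gripper's body (76 mm by 85 mm) begins 54 mm behind the grasp point. The pads swing forward as they close: fully open they stand 13 mm farther back than shut.
Start: joints at [1.284, 0.469, -0.049, 1.532, 0.024, 1.141, -0.082], TCP at [0.172, -0.653, 0.231] pointing down, gripper open.
Joint ranges: [-2.59, 2.59], [-0.33, 1.99], [-1.39, 1.29], [0.1, 2.45], [-1.04, 4.18], [0.21, 1.99], [-2.66, 2.66]. Speed limits (rad/s): [2.57, 2.57, 3.14, 3.14, 3.14, 3.14, 3.14].

INTERFACE

Orientations are given as a unit quaternion [w, x, y, z].
In Python, from station import * gives the robot as it stands.
- The arm moves only by the shell command python3 -m creep 'ROWS' [FORCE]. ROWS is JSON, a list of rows, each an object with "claw": the opening, from 0 (shut) to 1 (fully open); "dp": the shift along the tool's x, y, z in mm, a list of three; "spin": the turn about the tool's z in rad. A call has exactly 8 rows; each row shifts and turns the commanded pose from where the row before left it, along the tool's axes as they then stand; what a row does not reach is not made up. A row lasts 1/12 s, in which the tool goes at most 41.7 mm and 7.16 degrees, less where a joint would pass 70% of its speed; a pose out of reach is approached as far as the arm can. A call is refused whole if a number of a shift passes 41.7 or a number of a turn 0.125, either way. A call with a gripper value outside its range is refused whole. The fingers move at their own pace and stop on an object; FORCE is the grip in N (left out, the last holds). Time passes only in rows, so rows that do not move let the fingers close, or fill a call up. It gives the time, the measured TCP pose, the force, the opening and the grip force at its end, in the units of the state.
- get_state(): the state, without advancing time (a new reading comes with each control period).
- snapshot(name): name is "scene" or "side" or "wrist"; returns the picture (384x512x3 uint8, red, green, blue); there is no depth.
- camera_model(name): a dict with "intrinsics" (3x3 intrinsics, pixels), "cam_to_world" (4x4, takes a point from camera to world coordinates); the wrist camera has in their place "mount" (4x4, takes a point from camera to tool coordinates, whose origin is the TCP and whose axes are the flange's). Camera axes: x right, y down, z forward; pixel columns grow to the right and rows downward; lengths in m; the calibration is good to about 2 mm. A picture is of the moment at which its call begins: read the wrist's pose just before it. camera_model takes no time and is no camera call.
- finish_job(): hands the job in; it is judged then, once.
The state is a dict: "time_s": time; "qpos": joint angles; "qvel": joint speeds; "tau": joint torques, N m; "tcp_pos": TCP position; "eef_rot": TCP orientation; "contact_force": force on the tool from outside, world axes, zero at the start; "torque": the same for the moment, N m; "width": finger opening in m; "grasp_force": force on a finger pad.
Only numpy, scipy, OpenCV 4.12 (cv2) and the standard library are available. Lean on these libraries where they do the work, as an engineer would, in place of code of your own. Each camera call takes 0.05 s, during which the arm holds its last target. There are 200 camera calls.

TASK

The nested forming trays grip one another tightly: peel the top one off by lifting one of its corners while the opposite corner stays down, so that the other two are left nested where they are. Then hold it out level and right way up, centred over the banding wheel with its underside 10 to 15 cm above the wheel head, so that the potter can wipe it, and finish there still holding it in the gripper. Leave everything else on the bench alone.

Things in the scene. Friction and masses are not known exactly. Their poses are not given: they have to be found in the camera images.
- tray_top: the TOP one of three identical nested trays: white, rigid, square 180 x 180 mm over the rim with its corners cut off at 45 degrees (flats 38 mm long), 42 mm tall, about 0.26 kg. An upright rim bead 9 mm thick and 12 mm tall, runs round its top: pinch this. Floor 26 mm below the rim top; foot 120 x 120 mm. Origin: centre of the underside, z up, x and y square to the sides
- tray_middle (a point): centre of the underside of the top tray. Its foot is gripped, 12 mm deep, by four springy ribs inside the tray below, one at the middle of each side: some 6 N of drag at each, gone once that side of the foot has risen 12 mm. Lifting at one corner of the rim takes 10 to 18 N; tilt it about 0.18 rad about the corner diagonally across, then raise it clear. Sideways play of the walls is 3 mm
- corner0 (a point): top tray, rim top at the middle of its (+x, +y) cut corner, on the bead's centre line: 103.5 mm from the tray's axis, 42 mm above its underside. The bead is 9 mm thick along the line to the tray's axis and runs across it; the wall below slopes inwards. Gripped here with about 90 N the tray stays level when carried. Diagonally across is corner2
- corner1 (a point): top tray, rim top at the middle of its (-x, +y) cut corner, on the bead's centre line: 103.5 mm from the tray's axis, 42 mm above its underside. The bead is 9 mm thick along the line to the tray's axis and runs across it; the wall below slopes inwards. Gripped here with about 90 N the tray stays level when carried. Diagonally across is corner3
- corner2 (a point): top tray, rim top at the middle of its (-x, -y) cut corner, on the bead's centre line: 103.5 mm from the tray's axis, 42 mm above its underside. The bead is 9 mm thick along the line to the tray's axis and runs across it; the wall below slopes inwards. Gripped here with about 90 N the tray stays level when carried. Diagonally across is corner0
- corner3 (a point): top tray, rim top at the middle of its (+x, -y) cut corner, on the bead's centre line: 103.5 mm from the tray's axis, 42 mm above its underside. The bead is 9 mm thick along the line to the tray's axis and runs across it; the wall below slopes inwards. Gripped here with about 90 N the tray stays level when carried. Diagonally across is corner1
- tray_second: the second tray, directly under the top one, identical; origin centre of the underside, 16 mm below the top tray's, so that a 4 mm gap is left between the two rim beads: fingertips should go no more than about 13 mm below the top rim. It is loose, but the tray under it grips it about twice as hard as it grips the top one. Must stay where it is
- tray_bottom: the lowest tray, identical, stuck down on the bat with clay wads; origin centre of the underside
- bat: fixed round plywood bat, 260 mm across and 15 mm thick, lying on the bench with the stack of trays centred on it and turned with it; origin centre of its underside. The top tray's rim starts 89 mm above the bench
- wheel: banding wheel (bench turntable), fixed: dark cast foot and column with a plain aluminium disc head 210 mm across, 70 mm tall overall; origin centre of the foot's underside; the head turns freely
- wheel_middle (a point): centre of the top face of the banding wheel's head, 70 mm above the bench
- tub: bystander: white lidded plastic tub, 116 mm across and 112 mm tall, 0.9 kg; origin centre of its underside
- tool_cup: bystander: terracotta cup 72 mm across and 90 mm tall with modelling tools standing in it, up to 200 mm tall; origin centre of its underside
- clay_roller: bystander: small wooden hand roller lying on the bench, drum 34 mm thick and 70 mm long, handle reaching 135 mm to its -x; origin under the drum's middle

How it is judged:
On the way:
1. one corner of the top tray is lifted at least 15 mm while the opposite corner is still down in the nest (within 7 mm) (((z of corner0 in the frame of tray_second above 0.073 m and z of corner2 in the frame of tray_second below 0.065 m) or (z of corner1 in the frame of tray_second above 0.073 m and z of corner3 in the frame of tray_second below 0.065 m) or (z of corner2 in the frame of tray_second above 0.073 m and z of corner0 in the frame of tray_second below 0.065 m) or (z of corner3 in the frame of tray_second above 0.073 m and z of corner1 in the frame of tray_second below 0.065 m))), for 0.1 s.
At the end, for the whole second after the job is handed in: Top tray held still in the fingers, level within 10 degrees, its middle within 40 mm of the wheel's axis, underside 80 to 180 mm above the wheel head, touching neither wheel nor other trays; the other two trays upright within 12 mm, bystanders within 20 mm, of where they stood (horizontal distance between tray_middle and wheel_middle below 0.04 m and z of tray_middle in the frame of wheel_middle between 0.08 and 0.18 m and angle between tray_top's own z axis and vertical below 0.17 rad and linear speed of tray_top below 0.03 m/s and angular speed of tray_top below 0.2 rad/s and contact force between the fingers and tray_top above 2 N and contact force between tray_top and tray_second below 0.1 N and distance of each of tray_second, tray_bottom from where it was at the start of the episode below 0.012 m and angle between each of tray_second, tray_bottom's own z axis and vertical below 0.05 rad and contact force between tray_top and tray_bottom below 0.1 N and contact force between tray_top and wheel below 0.1 N and contact force between tray_top and tub below 0.1 N and contact force between tray_top and tool_cup below 0.1 N and contact force between tray_top and clay_roller below 0.1 N and distance of each of tub, tool_cup, clay_roller from where it was at the start of the episode below 0.02 m); the arm keeps its last pose, push and grip.
It fails at once if the second tray is pulled up or dragged along with the top one (raised or shifted by more than 15 mm) (distance of tray_second from where it was at the start of the episode above 0.015 m).
It fails at once if a bystander (tub, tool cup, hand roller) is pushed more than 30 mm (distance of any of tub, tool_cup, clay_roller from where it was at the start of the episode above 0.03 m).
It also fails if it takes over 48 s, if anything falls off the work surface, if the arm or the gripper's body presses on something with over 40 N, if the wrist force passes 120 N, or if a joint passes its speed limit or range.

## Working session

There is one attempt and no reset: what is moved stays moved. The work goes in short steps, Python scripts to look and compute and a shell command to move; the robot and the scene stay as the last step left them, time stands still between calls to the robot, and variables do not carry over. Pictures are saved under pics/ and viewed, at most 10 in all, crops included, and the job is handed in when it is done.

```bash
mkdir -p pics; python3 - <<'E'
from station import *
import cv2,numpy as np
np.set_printoptions(precision=4,suppress=True)
s=get_state();print({k:s[k] for k in('time_s','tcp_pos','eef_rot','width','contact_force')})
for n in('scene','side','wrist'):
    cv2.imwrite(f'pics/{n}0.png',snapshot(n)[:,:,::-1]);m=camera_model(n)
    print(n,m)
E
```

```text
{'time_s': 0.0, 'tcp_pos': array([ 0.1719, -0.6521,  0.2302]), 'eef_rot': array([-0.001 ,  0.9917,  0.1285, -0.0002]), 'width': 0.08526485297651133, 'contact_force': array([-1.3509,  0.2003, -0.2765])}
scene {'intrinsics': array([[395.4368,   0.    , 256.7302],
       [  0.    , 395.4368, 189.3495],
       [  0.    ,   0.    ,   1.    ]]), 'cam_to_world': array([[ 0.6308,  0.5888, -0.5054,  1.1106],
       [ 0.776 , -0.475 ,  0.4151, -0.4476],
       [ 0.0043, -0.654 , -0.7565,  0.8581],
       [ 0.    ,  0.    ,  0.    ,  1.    ]])}
side {'intrinsics': array([[365.7682,   0.    , 258.0686],
       [  0.    , 365.7682, 185.5975],
       [  0.    ,   0.    ,   1.    ]]), 'cam_to_world': array([[ 0.9561, -0.2106,  0.2039,  0.3909],
       [-0.2928, -0.7162,  0.6335, -0.5982],
       [ 0.0126, -0.6654, -0.7464,  0.7888],
       [ 0.    ,  0.    ,  0.    ,  1.    ]])}
wrist {'intrinsics': array([[266.0402,   0.    , 256.858 ],
       [  0.    , 266.0402, 192.7883],
       [  0.    ,   0.    ,   1.    ]]), 'mount': array([[-0.0005, -0.9541, -0.2995,  0.0768],
       [ 1.    , -0.0005, -0.0001,  0.0002],
       [-0.0001, -0.2995,  0.9541, -0.1418],
       [ 0.    ,  0.    ,  0.    ,  1.    ]])}
```

```bash
python3 -c "
import cv2,numpy as np
a=cv2.imread('pics/scene0.png');b=cv2.imread('pics/side0.png')
cv2.imwrite('pics/m0.png',cv2.resize(np.vstack([a,b]),(800,1200))[0:600]);cv2.imwrite('pics/m1.png',cv2.resize(b,(800,600)))"
```

```text
(no output)
```

View pics/m0.png

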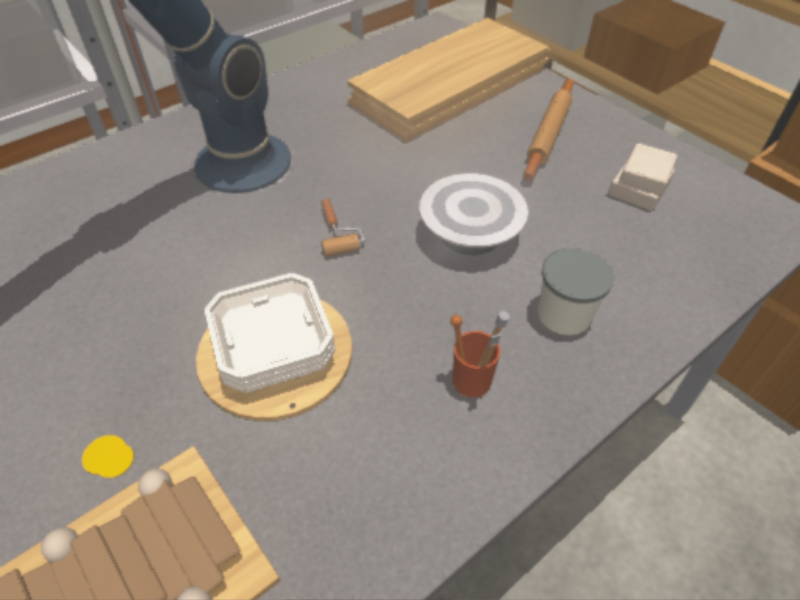

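View pics/m1.png

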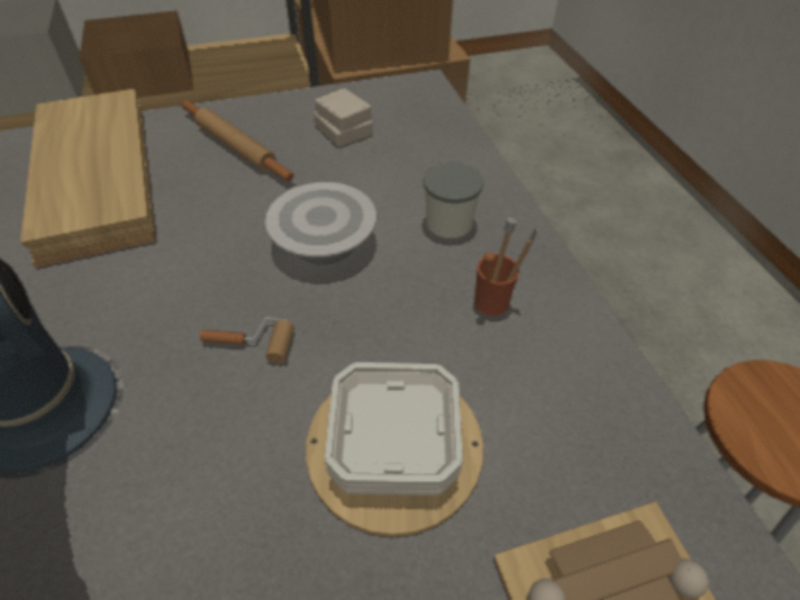

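Both views show the white tray stack on its bat (side ≈(394,425), scene ≈(270,330) at the 800 px scale) and the wheel head at side (321,220), scene (473,212). The roller, tub and cup all lie clear of the stack. Next I rectify both views onto the known heights.

```bash
cat >h.py <<'E'
from station import *
import cv2,numpy as np
from scipy.spatial.transform import Rotation as R
np.set_printoptions(precision=4,suppress=True)
def plane(K,T,uv,z):
    uv=np.atleast_2d(uv).astype(float)
    d=np.c_[uv,np.ones(len(uv))]@np.linalg.inv(K).T@T[:3,:3].T
    return T[:3,3]+d*((z-T[2,3])/d[:,2])[:,None]
def cam(n,s=None):
    m=camera_model(n)
    if n!='wrist': return m['intrinsics'],m['cam_to_world']
    T=np.eye(4);q=s['eef_rot'];T[:3,:3]=R.from_quat([*q[1:],q[0]]).as_matrix();T[:3,3]=s['tcp_pos']
    return m['intrinsics'],T@m['mount']
def rect(img,K,T,z,c,half,px):  # top view: cols=x, rows=-y
    P=np.linalg.inv(T); H=K@np.c_[P[:3,0],P[:3,1],P[:3,2]*z+P[:3,3]]
    A=np.array([[px,0,c[0]-half],[0,-px,c[1]+half],[0,0,1]])
    n=int(2*half/px)
    return cv2.warpPerspective(img,H@A,(n,n),flags=cv2.INTER_LINEAR|cv2.WARP_INVERSE_MAP)
E
python3 - <<'E'
from h import *
out=[];
for n,t,w in(('scene',(172,205),(303,135)),('side',(252,272),(205,140))):
    K,T=cam(n);im=cv2.imread(f'pics/{n}0.png')
    c=plane(K,T,t,.089)[0];
    print(n,'tray',c,'wheel',plane(K,T,w,.07)[0])
    hs=cv2.cvtColor(im,cv2.COLOR_BGR2HSV)
    for nm,uv in(('cup',[(303,233)]if n=='scene'else[(317,183)]),('tub',[(369,176)]if n=='scene'else[(289,116)])):
        print(nm,plane(K,T,uv,.09 if nm=='cup' else .112)[0])
    out.append((n,K,T,im))
c=np.mean([plane(o[1],o[2],t,.089)[0] for o,t in zip(out,((172,205),(252,272)))],0);print(c)
v=[cv2.resize(rect(o[3],o[1],o[2],.089,c,.13,.00065),(400,400)) for o in out]
cv2.imwrite('pics/r1.png',np.hstack(v))
E
```

```text
scene tray [ 0.5045 -0.2217  0.089 ] wheel [0.5042 0.2282 0.07  ]
cup [ 0.7706 -0.027   0.09  ]
tub [0.7583 0.2153 0.112 ]
side tray [ 0.498  -0.2349  0.089 ] wheel [0.4897 0.2286 0.07  ]
cup [ 0.7305 -0.0395  0.09  ]
tub [0.7462 0.2167 0.112 ]
[ 0.5013 -0.2283  0.089 ]
```

View pics/r1.png

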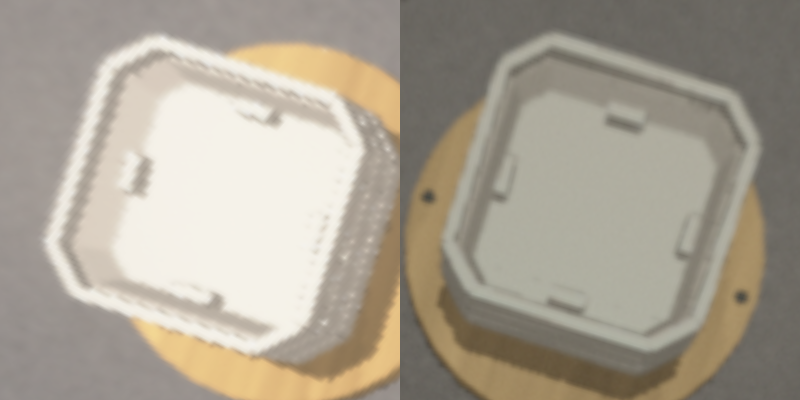

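Rectified at rim height (0.65 mm/px), both views show the octagonal rim turned about −17°: left panel x≈48–360, y≈37–352, right panel x≈443–760, y≈33–350. I'll fit it and the wheel disc properly.

```bash
cat >m.py <<'E'
from h import *
def masks(c,z,half,sm,vm,px=.0005):
    ms=[]
    for n in('scene','side'):
        K,T=cam(n);im=cv2.imread(f'pics/{n}0.png')
        hs=cv2.cvtColor(rect(im,K,T,z,c,half,px),cv2.COLOR_BGR2HSV)
        m=((hs[...,1]<sm)&(hs[...,2]>vm[n])).astype(np.uint8)*255
        m=cv2.morphologyEx(m,cv2.MORPH_OPEN,np.ones((7,7)));m=cv2.morphologyEx(m,cv2.MORPH_CLOSE,np.ones((25,25)))
        ms.append(m)
    return ms
def big(m): return max(cv2.findContours(m,cv2.RETR_EXTERNAL,cv2.CHAIN_APPROX_NONE)[0],key=cv2.contourArea)
def w(p,c,half,px=.0005): return np.array([c[0]-half+p[0]*px,c[1]+half-p[1]*px])
c=(.50,-.228)
ms=masks(c,.089,.14,70,{'scene':165,'side':135})
both=cv2.bitwise_and(*ms)
for m in ms+[both]:
    r=cv2.minAreaRect(cv2.convexHull(big(m)));print('tray',w(r[0],c,.14),np.array(r[1])/2,r[2])
    rr,th=0,0
cw=(.497,.228)
wm=masks(cw,.07,.14,60,{'scene':165,'side':135})
for m in wm+[cv2.bitwise_and(*wm)]:
    k=cv2.convexHull(big(m));p,r=cv2.minEnclosingCircle(k);e=cv2.fitEllipse(k);print('wheel',w(p,cw,.14),r/2,w(e[0],cw,.14),np.array(e[1])/2)
cv2.imwrite('pics/mm.png',cv2.resize(np.hstack(ms+wm),(800,200)))
E
python3 m.py
```

```text
tray [ 0.5139 -0.2276] [212.0307 187.9974] 18.434946060180664
tray [ 0.5016 -0.2231] [183.1052 181.7148] 18.183652877807617
tray [ 0.5017 -0.2233] [182.7862 181.4374] 18.183652877807617
wheel [0.4929 0.2373] 108.30111694335938 [0.4932 0.2373] [212.7557 215.1352]
wheel [0.4914 0.2379] 104.74292755126953 [0.4917 0.2377] [208.2128 208.5864]
wheel [0.4914 0.2379] 104.74292755126953 [0.4917 0.2377] [208.2128 208.5864]
```

View pics/mm.png

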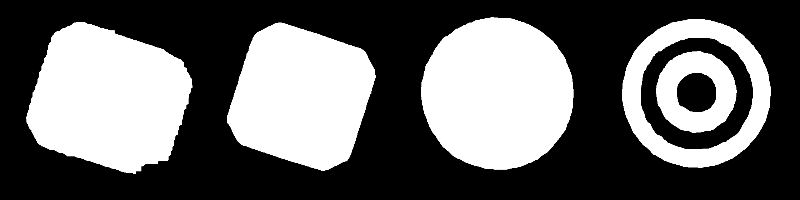

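Tray centre is about (0.5015, −0.2235), yaw −18.2°. The wheel is at (0.492, 0.2375). I'll use the corner at bearing −63° (about (0.548, −0.316)), since it needs little spin and leaves the tray leading toward the wheel.

```bash
python3 -m creep '[{"claw":1,"dp":[28,-14.3,0],"spin":0},{"claw":1,"dp":[28,-14.3,0],"spin":0},{"claw":1,"dp":[28,-14.3,0],"spin":0},{"claw":1,"dp":[28,-14.3,0],"spin":0},{"claw":1,"dp":[28,-14.3,0],"spin":0},{"claw":1,"dp":[28,-14.3,0],"spin":0},{"claw":1,"dp":[28,-14.3,0],"spin":0},{"claw":1,"dp":[28,-14.3,0],"spin":0}]' 90
python3 -m creep '[{"claw":0.5,"dp":[28,-14.3,0],"spin":0},{"claw":0.5,"dp":[28,-14.3,0],"spin":0},{"claw":0.5,"dp":[28,-14.3,0],"spin":0},{"claw":0.5,"dp":[28,-14.3,0],"spin":0},{"claw":0.5,"dp":[28,-14.3,0],"spin":0},{"claw":0.5,"dp":[28,-14.3,0],"spin":-0.1},{"claw":0.5,"dp":[28,-14.3,0],"spin":-0.11},{"claw":0.5,"dp":[14,-7,0],"spin":0}]'
python3 - <<'E'
from h import *
s=get_state();print(s)
im=snapshot('wrist')[:,:,::-1].copy();cv2.imwrite('pics/w1.png',im)
K,T=cam('wrist',s);cv2.imwrite('pics/w1r.png',np.hstack([cv2.resize(im,(533,400)),cv2.resize(rect(im,K,T,.089,(.5015,-.2235),.13,.00065),(267,267)).repeat(1,0) if 0 else cv2.copyMakeBorder(cv2.resize(rect(im,K,T,.089,(.5015,-.2235),.13,.00065),(267,267)),0,133,0,0,0)]))
E
```

```text
time_s: 0.82
tcp_pos: [0.3604, -0.4837, 0.2311]
eef_rot: [-0.0, 0.992, 0.128, -0.0]
contact_force: [0.4, -0.7, -0.1]
width: 0.0858
grasp_force: 0.0
time_s: 1.48
tcp_pos: [0.5338, -0.319, 0.231]
eef_rot: [-0.001, 0.972, 0.236, 0.001]
contact_force: [-0.5, 0.9, 0.9]
width: 0.0428
grasp_force: 0.0
{'time_s': 1.4833, 'qpos': array([ 0.6611,  0.3959, -0.2537,  1.6566,  0.1054,  1.1025, -0.7154]), 'qvel': array([-0.2471,  0.0195, -0.0117, -0.0234,  0.0372,  0.0245, -0.3985]), 'tau': array([  3.1346, -45.6398,  -0.6186, -23.156 ,   0.2306,   0.0149,
         0.7306]), 'tcp_pos': array([ 0.5338, -0.319 ,  0.231 ]), 'eef_rot': array([-0.001 ,  0.9717,  0.2361,  0.001 ]), 'contact_force': array([-0.5073,  0.9404,  0.8826]), 'torque': array([ 0.0312, -0.0319, -0.0075]), 'grasp_force': 0.0, 'width': 0.042756359627525886}
```

View pics/w1r.png

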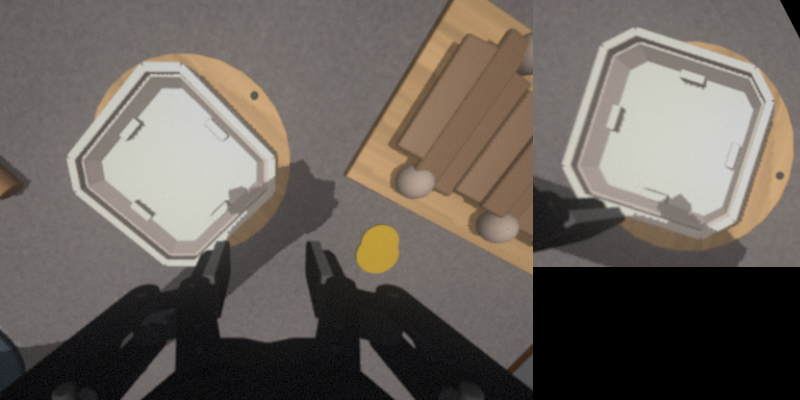

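The wrist view shows the tray to the tool's left/front, with the target cut corner at (270,165) in the left panel; the fingers come in from below. I refine the fit from this view.

```bash
cat >f.py <<'E'
from h import *
s=get_state();im=snapshot('wrist')[:,:,::-1].copy();cv2.imwrite('pics/w2.png',im);K,T=cam('wrist',s);c=(.5015,-.2235)
g=cv2.cvtColor(rect(im,K,T,.089,c,.13,.0005),cv2.COLOR_BGR2HSV)
m=((g[...,1]<45)&(g[...,2]>150)).astype(np.uint8)*255
m=cv2.morphologyEx(m,cv2.MORPH_OPEN,np.ones((5,5)))
k=cv2.convexHull(np.vstack([q for q in cv2.findContours(m,cv2.RETR_EXTERNAL,cv2.CHAIN_APPROX_NONE)[0] if cv2.contourArea(q)>300]))
r=cv2.minAreaRect(k);ctr=np.array([c[0]-.13+r[0][0]*.0005,c[1]+.13-r[0][1]*.0005]);print(ctr,np.array(r[1])/2,r[2])
cv2.imwrite('pics/w2m.png',cv2.hconcat([m,cv2.cvtColor(g,cv2.COLOR_HSV2BGR)[...,1]]))
y=-np.deg2rad(18.2)-np.pi/4
for C in(np.array([.5015,-.2235]),ctr):
    t=C+.1035*np.array([np.cos(y),np.sin(y)]);Rm=R.from_quat([*s['eef_rot'][1:],s['eef_rot'][0]]).as_matrix()
    print('corner',t,'tool shift mm',Rm.T@np.r_[(t-s['tcp_pos'][:2])*1e3,0],'tool y deg',np.rad2deg(np.arctan2(Rm[1,1],Rm[0,1])),s['tcp_pos'],s['time_s'])
E
python3 f.py
```

```text
[ 0.5031 -0.2216] [179.7111 176.9267] 17.927921295166016
corner [ 0.5482 -0.3159] tool shift mm [11.928   5.466   0.0332] tool y deg -62.655132282604136 [ 0.5351 -0.3165  0.2311] 1.5333
corner [ 0.5497 -0.314 ] tool shift mm [14.1733  4.5417  0.0443] tool y deg -62.655132282604136 [ 0.5351 -0.3165  0.2311] 1.5333
```

View pics/w2m.png

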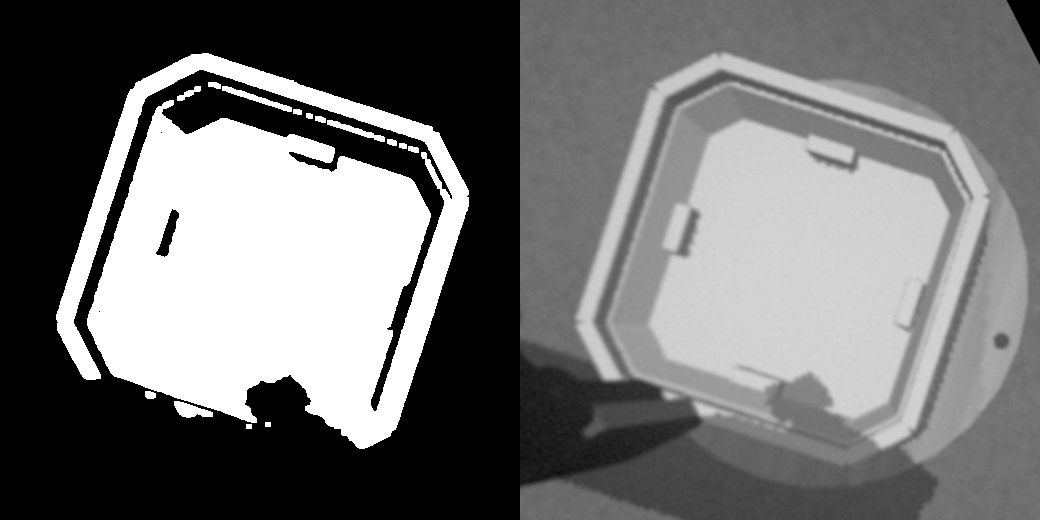

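The two fits agree to about 1–2 mm (the wrist mask loses a little of the shaded lower side near (330,430)). The fingers are clear, so I descend.

```bash
python3 -m creep '[{"claw":0.45,"dp":[12.4,5.5,0],"spin":0.01},{"claw":0.45,"dp":[0,0,18],"spin":0},{"claw":0.45,"dp":[0,0,18],"spin":0},{"claw":0.45,"dp":[0,0,18],"spin":0},{"claw":0.45,"dp":[0,0,18],"spin":0},{"claw":0.45,"dp":[0,0,18],"spin":0},{"claw":0.45,"dp":[0,0,15],"spin":0},{"claw":0.45,"dp":[0,0,0],"spin":0}]'
python3 - <<'E'
from h import *
s=get_state();Rm=R.from_quat([*s['eef_rot'][1:],s['eef_rot'][0]]).as_matrix()
print(s['tcp_pos'],Rm.T@np.r_[(np.array([.5487,-.3157])-s['tcp_pos'][:2])*1e3,(.077-s['tcp_pos'][2])*1e3],np.rad2deg(np.arctan2(Rm[1,1],Rm[0,1])))
im=snapshot('wrist')[:,:,::-1];cv2.imwrite('pics/w3.png',im)
E
```

```text
time_s: 2.25
tcp_pos: [0.5409, -0.3233, 0.1227]
eef_rot: [-0.002, 0.974, 0.226, -0.003]
contact_force: [-1.1, 1.6, -0.4]
width: 0.0384
grasp_force: 0.0
[ 0.5409 -0.3233  0.1227] [10.6283 -3.1537 45.643 ] -63.898225848450835
```

View pics/w3.png

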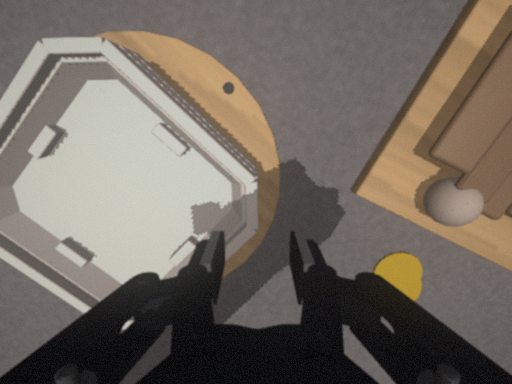

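The cut corner is at (250,205), just ahead of the finger midline (x≈257). The tool is still about 10 mm short in its x, so I correct that and check before going lower.

```bash
python3 -m creep '[{"claw":0.45,"dp":[5.3,-1.6,0],"spin":-0.012},{"claw":0.45,"dp":[5.3,-1.6,0],"spin":0},{"claw":0.45,"dp":[0,0,5],"spin":0},{"claw":0.45,"dp":[0,0,5],"spin":0},{"claw":0.45,"dp":[0,0,5],"spin":0},{"claw":0.45,"dp":[0,0,0],"spin":0},{"claw":0.45,"dp":[0,0,0],"spin":0},{"claw":0.45,"dp":[0,0,0],"spin":0}]'
cat >e.py <<'E'
from h import *
s=get_state();Rm=R.from_quat([*s['eef_rot'][1:],s['eef_rot'][0]]).as_matrix()
print(s['tcp_pos'],Rm.T@np.r_[(np.array([.5487,-.3157])-s['tcp_pos'][:2])*1e3,(.077-s['tcp_pos'][2])*1e3],np.rad2deg(np.arctan2(Rm[1,1],Rm[0,1])),s['contact_force'])
E
python3 e.py
```

```text
time_s: 2.97
tcp_pos: [0.5522, -0.3153, 0.1113]
eef_rot: [0.0, 0.973, 0.233, -0.0]
contact_force: [-0.5, 0.7, 0.7]
width: 0.0381
grasp_force: 0.0
[ 0.5522 -0.3153  0.1113] [-3.329  -1.2187 34.2872] -63.09471791116243 [-0.4934  0.6884  0.6992]
```

```bash
python3 -m creep '[{"claw":0.45,"dp":[-3,-1,5],"spin":0},{"claw":0.45,"dp":[0,0,7],"spin":0},{"claw":0.45,"dp":[0,0,7],"spin":0},{"claw":0.45,"dp":[0,0,7],"spin":0},{"claw":0.45,"dp":[0,0,5],"spin":0},{"claw":0.45,"dp":[0,0,2],"spin":0},{"claw":0.45,"dp":[0,0,0],"spin":0},{"claw":0.45,"dp":[0,0,0],"spin":0}]'
python3 e.py
```

```text
time_s: 3.63
tcp_pos: [0.5493, -0.3156, 0.0782]
eef_rot: [-0.0, 0.973, 0.233, -0.0]
contact_force: [0.2, -1.3, 0.4]
width: 0.0384
grasp_force: 0.0
[ 0.5493 -0.3156  0.0782] [-0.578  -0.1259  1.1991] -63.077818163802945 [ 0.1949 -1.2919  0.3544]
```

Tip is 11 mm below the rim; close.

```bash
python3 -m creep '[{"claw":0.2,"dp":[0,0,0],"spin":0},{"claw":0.2,"dp":[0,0,0],"spin":0},{"claw":0.0,"dp":[0,0,0],"spin":0},{"claw":0,"dp":[0,0,0],"spin":0},{"claw":0,"dp":[0,0,0],"spin":0},{"claw":0,"dp":[0,0,0],"spin":0},{"claw":0,"dp":[0,0,0],"spin":0},{"claw":0,"dp":[0,0,0],"spin":0}]' 90
python3 e.py
```

```text
time_s: 4.3
tcp_pos: [0.5485, -0.3137, 0.0789]
eef_rot: [-0.002, 0.972, 0.233, -0.001]
contact_force: [-2.3, 3.7, 5.0]
width: 0.0085
grasp_force: 86.0
[ 0.5485 -0.3137  0.0789] [-0.7254  1.8931  1.8908] -63.052188799967205 [-2.297   3.6628  4.9528]
```

Gripped (8.5 mm, 86 N). Start the peel gently.

```bash
python3 -m creep '[{"claw":0,"dp":[0,-0.4,-1.5],"spin":0},{"claw":0,"dp":[0,-0.3,-1.5],"spin":0},{"claw":0,"dp":[0,-0.3,-1.5],"spin":0},{"claw":0,"dp":[0,-0.3,-1.5],"spin":0},{"claw":0,"dp":[0,-0.3,-1.5],"spin":0},{"claw":0,"dp":[0,-0.3,-1.5],"spin":0},{"claw":0,"dp":[0,-0.3,-1.5],"spin":0},{"claw":0,"dp":[0,-0.3,-1.5],"spin":0}]'
python3 e.py
```

```text
time_s: 4.97
tcp_pos: [0.5468, -0.3124, 0.0897]
eef_rot: [-0.001, 0.973, 0.233, -0.001]
contact_force: [-1.2, 4.4, -10.4]
width: 0.0076
grasp_force: 83.3
[ 0.5468 -0.3124  0.0897] [ 0.1898  3.8441 12.6484] -63.06785077290235 [ -1.2207   4.3614 -10.358 ]
```

```bash
python3 -m creep '[{"claw":0,"dp":[0,-0.3,-2],"spin":0},{"claw":0,"dp":[0,-0.3,-2],"spin":0},{"claw":0,"dp":[0,-0.3,-2],"spin":0},{"claw":0,"dp":[0,-0.3,-2],"spin":0},{"claw":0,"dp":[0,-0.3,-2],"spin":0},{"claw":0,"dp":[0,-0.3,-2],"spin":0},{"claw":0,"dp":[0,0,0],"spin":0},{"claw":0,"dp":[0,0,0],"spin":0}]'
python3 e.py; python3 - <<'E'
from h import *
a=snapshot('side')[:,:,::-1];b=snapshot('scene')[:,:,::-1]
cv2.imwrite('pics/p1.png',np.hstack([cv2.resize(a[200:350,170:340],(400,353)),cv2.resize(b[140:290,100:270],(400,353))]))
E
```

```text
time_s: 5.63
tcp_pos: [0.5483, -0.3132, 0.1038]
eef_rot: [0.002, 0.973, 0.232, 0.001]
contact_force: [-0.0, -0.8, -2.4]
width: 0.0058
grasp_force: 116.6
[ 0.5483 -0.3132  0.1038] [-0.8052  2.3214 26.8247] -63.11381061428978 [-0.0054 -0.8356 -2.4287]
```

View pics/p1.png

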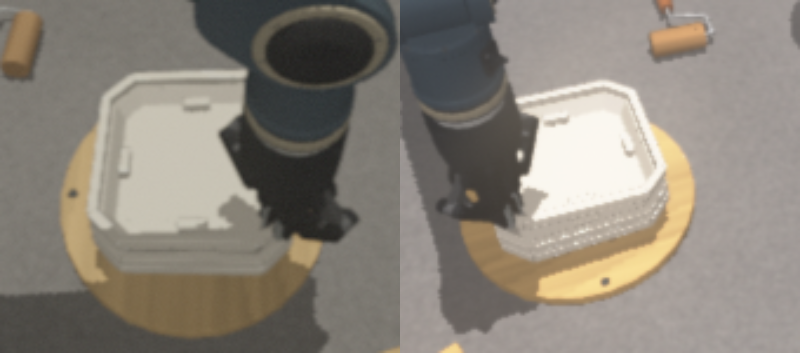

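The trays appear still fully nested (the gap at the right panel (560,230) is uniform), and the width is falling, so it looks like a slip. I check with idle rows.

```bash
python3 -m creep '[{"claw":0,"dp":[0,0,0],"spin":0},{"claw":0,"dp":[0,0,0],"spin":0},{"claw":0,"dp":[0,0,0],"spin":0},{"claw":0,"dp":[0,0,0],"spin":0},{"claw":0,"dp":[0,0,0],"spin":0},{"claw":0,"dp":[0,0,0],"spin":0},{"claw":0,"dp":[0,0,0],"spin":0},{"claw":0,"dp":[0,0,0],"spin":0}]'
python3 - <<'E'
from h import *
from m import masks,big,w
c=(.50,-.228)
for n in('scene','side'): cv2.imwrite(f'pics/{n}1.png',snapshot(n)[:,:,::-1])
K,T=cam('side')
for f in('0','1'):
    hs=cv2.cvtColor(rect(cv2.imread(f'pics/side{f}.png'),K,T,.089,c,.14,.0005),cv2.COLOR_BGR2HSV)
    m=((hs[...,1]<70)&(hs[...,2]>135)).astype(np.uint8)*255
    m=cv2.morphologyEx(m,cv2.MORPH_OPEN,np.ones((7,7)));k=big(m)[:,0]
    print(f,k[:,0].min(),k[:,1].min(),(k@[1,1]).min(), (k@[1,3]).min(),(k@[3,-1]).min())
E
```

```text
time_s: 6.4
tcp_pos: [0.5477, -0.3127, 0.1027]
eef_rot: [0.001, 0.973, 0.233, 0.001]
contact_force: [1.7, -4.6, -0.8]
width: 0.006
grasp_force: 117.3
tray [ 0.5139 -0.2276] [212.0307 187.9974] 18.434946060180664
tray [ 0.5016 -0.2231] [183.1052 181.7148] 18.183652877807617
tray [ 0.5017 -0.2233] [182.7862 181.4374] 18.183652877807617
wheel [0.4929 0.2373] 108.30111694335938 [0.4932 0.2373] [212.7557 215.1352]
wheel [0.4914 0.2379] 104.74292755126953 [0.4917 0.2377] [208.2128 208.5864]
wheel [0.4914 0.2379] 104.74292755126953 [0.4917 0.2377] [208.2128 208.5864]
0 75 63 250 405 -117
1 73 53 236 374 -133
```

```bash
python3 -m creep '[{"claw":0,"dp":[0,-0.3,-2],"spin":0},{"claw":0,"dp":[0,-0.3,-2],"spin":0},{"claw":0,"dp":[0,-0.3,-2],"spin":0},{"claw":0,"dp":[0,-0.3,-2],"spin":0},{"claw":0,"dp":[0,-0.3,-2],"spin":0},{"claw":0,"dp":[0,0,0],"spin":0},{"claw":0,"dp":[0,0,0],"spin":0},{"claw":0,"dp":[0,0,0],"spin":0}]'
cat >g.py <<'E'
from h import *
import sys
f=sys.argv[1]
for n in('scene','side'): cv2.imwrite(f'pics/{n}{f}.png',snapshot(n)[:,:,::-1])
c=(.50,-.228)
for n,v in(('side',135),('scene',165)):
  K,T=cam(n)
  for q in ('0','1',f):
    hs=cv2.cvtColor(rect(cv2.imread(f'pics/{n}{q}.png'),K,T,.089,c,.14,.0005),cv2.COLOR_BGR2HSV)
    m=((hs[...,1]<70)&(hs[...,2]>v)).astype(np.uint8)*255
    m=cv2.morphologyEx(m,cv2.MORPH_OPEN,np.ones((7,7)))
    k=max(cv2.findContours(m,cv2.RETR_EXTERNAL,cv2.CHAIN_APPROX_NONE)[0],key=cv2.contourArea)[:,0]
    a=np.deg2rad(18.2);ex=np.array([np.cos(a),np.sin(a)]);ey=np.array([-np.sin(a),np.cos(a)])
    e=[(k@d).min()/2 for d in(ex,ey,-ex,ex+ey,ey-ex)]  # mm: left,top,right edges, TL and TR corners
    print(n,q,np.array(e))
E
python3 g.py 2;python3 e.py
```

```text
time_s: 7.17
tcp_pos: [0.5463, -0.31, 0.1121]
eef_rot: [-0.0, 0.973, 0.233, -0.0]
contact_force: [0.9, -3.2, -4.3]
width: 0.0059
grasp_force: 104.7
side 0 [  85.1733   -6.7369 -268.2986  107.5867 -246.1975]
side 1 [  80.8919  -16.3674 -235.5575  100.6311 -237.8941]
side 2 [  79.9355  -19.0806 -235.564    99.7006 -237.2889]
scene 0 [  83.6711   -9.5998 -295.7953  105.6479 -268.9385]
scene 1 [   0.475   -69.293  -298.9311    0.3188 -334.961 ]
scene 2 [   0.      -69.6118 -298.8014    0.     -335.5986]
[ 0.5464 -0.3101  0.1121] [-0.447   6.071  35.0869] -63.07293809269577 [ 0.9302 -2.104  -3.6668]
```

The far edges did move (up to 12 mm apparent), so the tray is held. I need to see the tilt.

```bash
python3 - <<'E'
from h import *
a=cv2.imread('pics/side2.png');b=cv2.imread('pics/scene2.png');o=cv2.imread('pics/side0.png');p=cv2.imread('pics/scene0.png')
f=lambda x,r:cv2.resize(x[r[0]:r[0]+128,r[1]:r[1]+170],(400,300),interpolation=cv2.INTER_CUBIC)
cv2.imwrite('pics/p2.png',np.vstack([np.hstack([f(o,(215,180)),f(p,(160,110))]),np.hstack([f(a,(215,180)),f(b,(160,110))])]))
E
```

```text
(no output)
```

View pics/p2.png

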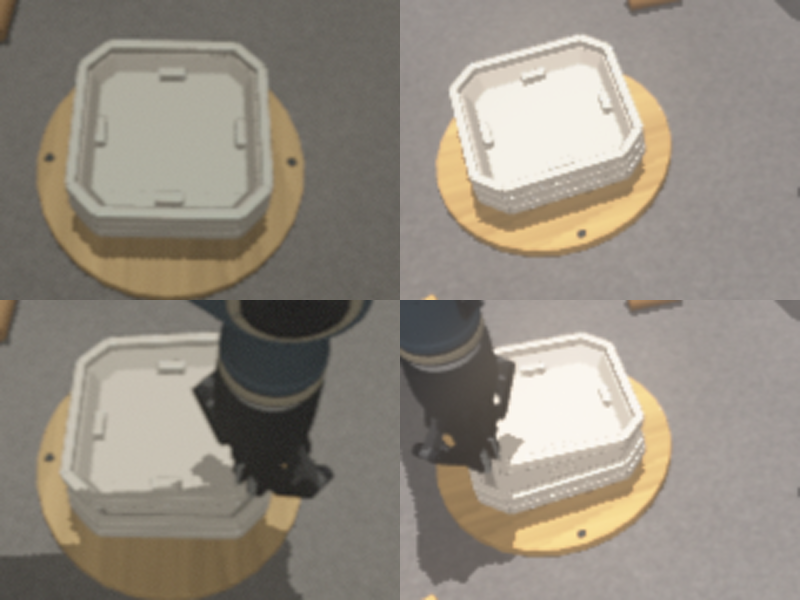

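The lower panels show the top tray tilted, a wedge gap opening at the gripped corner ((480–560, 470) bottom right), and the far corner essentially down with the other two trays nested. From the edge shifts I put the far-corner rise at about 3–4 mm. I carry on with the peel.

```bash
python3 -m creep '[{"claw":0,"dp":[0,-0.3,-2],"spin":0},{"claw":0,"dp":[0,-0.3,-2],"spin":0},{"claw":0,"dp":[0,-0.3,-2],"spin":0},{"claw":0,"dp":[0,-0.3,-2],"spin":0},{"claw":0,"dp":[0,-0.3,-2],"spin":0},{"claw":0,"dp":[0,0,-2],"spin":0},{"claw":0,"dp":[0,0,-2],"spin":0},{"claw":0,"dp":[0,0,0],"spin":0}]'
python3 g.py 3;python3 e.py
```

```text
time_s: 7.93
tcp_pos: [0.5461, -0.3091, 0.1269]
eef_rot: [0.0, 0.973, 0.233, 0.0]
contact_force: [0.5, 0.1, -2.6]
width: 0.006
grasp_force: 102.6
side 0 [  85.1733   -6.7369 -268.2986  107.5867 -246.1975]
side 1 [  80.8919  -16.3674 -235.5575  100.6311 -237.8941]
side 3 [  74.3724  -35.1653 -235.4597   79.4453 -253.4838]
scene 0 [  83.6711   -9.5998 -295.7953  105.6479 -268.9385]
scene 1 [   0.475   -69.293  -298.9311    0.3188 -334.961 ]
scene 3 [   0.      -69.6118 -298.9311    0.     -334.3233]
[ 0.5459 -0.3091  0.1264] [-0.4693  7.1801 49.4502] -63.08434052503397 [-0.4463  0.3858 -1.9892]
```

It's free: the force is now just the tray's weight, and the far corner has swung up level. I raise it straight up.

```bash
python3 -m creep '[{"claw":0,"dp":[0,0,-8],"spin":0},{"claw":0,"dp":[0,0,-10],"spin":0},{"claw":0,"dp":[0,0,-14],"spin":0},{"claw":0,"dp":[0,0,-18],"spin":0},{"claw":0,"dp":[0,0,-20],"spin":0},{"claw":0,"dp":[0,0,-20],"spin":0},{"claw":0,"dp":[0,0,-10],"spin":0},{"claw":0,"dp":[0,0,0],"spin":0}]'
python3 e.py
python3 - <<'E'
from h import *
for n in('scene','side','wrist'): cv2.imwrite(f'pics/{n}4.png',snapshot(n)[:,:,::-1])
f=lambda n:cv2.resize(cv2.imread(f'pics/{n}4.png')[100:340,80:400],(400,300))
cv2.imwrite('pics/p4.png',np.vstack([np.hstack([f('side'),f('scene')]),np.hstack([cv2.resize(cv2.imread('pics/wrist4.png'),(400,300)),np.zeros((300,400,3),np.uint8)])]))
E
```

```text
time_s: 8.7
tcp_pos: [0.5476, -0.3097, 0.2301]
eef_rot: [0.002, 0.973, 0.233, 0.003]
contact_force: [0.5, -0.3, -2.5]
width: 0.0059
grasp_force: 102.8
[ 0.5476 -0.3097  0.2301] [ -2.3095   5.0487 153.0822] -63.0888569182176 [ 0.5063 -0.3443 -2.4788]
```

View pics/p4.png

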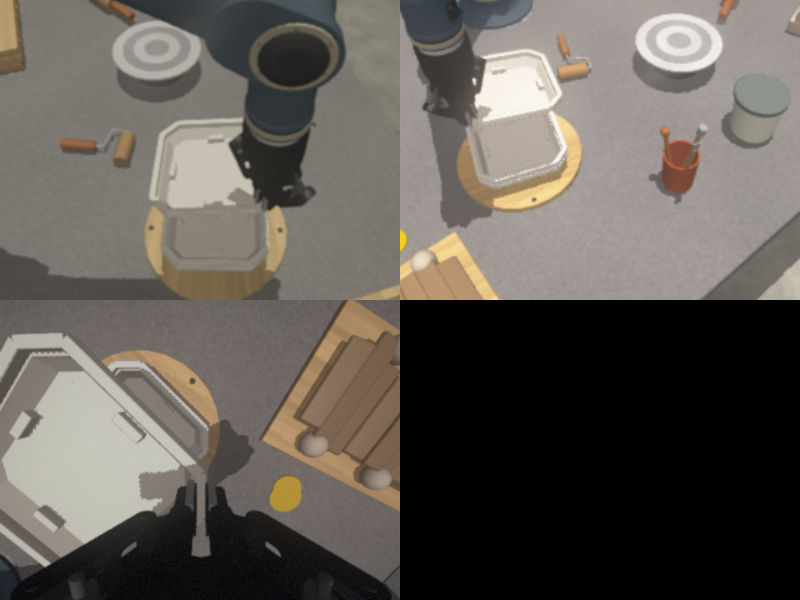

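The top tray is held clear ((200,165) side panel), and the remaining stack sits unchanged on the bat with the wheel and roller clear of the path. Now I carry it to the wheel, ramping the speed.

```bash
python3 -m creep '[{"claw":0,"dp":[2.2,-4.5,0],"spin":0},{"claw":0,"dp":[4.4,-9,0],"spin":0},{"claw":0,"dp":[6.5,-13.5,0],"spin":0},{"claw":0,"dp":[8.7,-18,0],"spin":0},{"claw":0,"dp":[9.6,-19.8,0],"spin":0},{"claw":0,"dp":[9.6,-19.8,0],"spin":0},{"claw":0,"dp":[9.6,-19.8,0],"spin":0},{"claw":0,"dp":[9.6,-19.8,0],"spin":0}]'
python3 -m creep '[{"claw":0,"dp":[9.6,-19.8,0],"spin":0},{"claw":0,"dp":[9.6,-19.8,0],"spin":0},{"claw":0,"dp":[9.6,-19.8,0],"spin":0},{"claw":0,"dp":[9.6,-19.8,0],"spin":0},{"claw":0,"dp":[9.6,-19.8,0],"spin":0},{"claw":0,"dp":[9.6,-19.8,0],"spin":0},{"claw":0,"dp":[9.6,-19.8,0],"spin":0},{"claw":0,"dp":[9.6,-19.8,0],"spin":0}]'
python3 -m creep '[{"claw":0,"dp":[9.6,-19.8,0],"spin":0},{"claw":0,"dp":[9.6,-19.8,0],"spin":0},{"claw":0,"dp":[9.6,-19.8,0],"spin":0},{"claw":0,"dp":[8.7,-18,0],"spin":0},{"claw":0,"dp":[7.8,-16.2,0],"spin":0},{"claw":0,"dp":[6.5,-13.5,0],"spin":0},{"claw":0,"dp":[5.2,-10.8,0],"spin":0},{"claw":0,"dp":[4.4,-9,0],"spin":0}]'
python3 -m creep '[{"claw":0,"dp":[0,0,0],"spin":0},{"claw":0,"dp":[0,0,0],"spin":0},{"claw":0,"dp":[0,0,0],"spin":0},{"claw":0,"dp":[0,0,0],"spin":0},{"claw":0,"dp":[0,0,0],"spin":0},{"claw":0,"dp":[0,0,0],"spin":0},{"claw":0,"dp":[0,0,0],"spin":0},{"claw":0,"dp":[0,0,0],"spin":0}]'
python3 - <<'E'
from h import *
s=get_state();print(s['tcp_pos'])
for n in('scene','side','wrist'): cv2.imwrite(f'pics/{n}5.png',snapshot(n)[:,:,::-1])
z=s['tcp_pos'][2]+.008
# rim fit at several assumed rim heights: sides come out 180 mm where the height is right
for n,v in(('side',135),('scene',165),('wrist',150)):
  K,T=cam(n,s);c=(.492,.2375)
  for zz in(z-.01,z,z+.01):
    hs=cv2.cvtColor(rect(cv2.imread(f'pics/{n}5.png'),K,T,zz,c,.14,.0005),cv2.COLOR_BGR2HSV)
    m=((hs[...,1]<60)&(hs[...,2]>v)).astype(np.uint8)*255
    m=cv2.morphologyEx(m,cv2.MORPH_OPEN,np.ones((7,7)))
    k=cv2.convexHull(max(cv2.findContours(m,cv2.RETR_EXTERNAL,cv2.CHAIN_APPROX_NONE)[0],key=cv2.contourArea))
    r=cv2.minAreaRect(k);ap=cv2.approxPolyDP(k,8,True)[:,0]
    print(n,round(zz,3),'ctr',c[0]-.14+r[0][0]*.0005,c[1]+.14-r[0][1]*.0005,np.array(r[1])/2,r[2])
    if zz==z: print((np.c_[c[0]-.14+ap[:,0]*.0005,c[1]+.14-ap[:,1]*.0005]).tolist())
E
```

```text
time_s: 9.52
tcp_pos: [0.5428, -0.1679, 0.226]
eef_rot: [-0.001, 0.972, 0.234, -0.0]
contact_force: [0.4, 1.3, -3.0]
width: 0.0063
grasp_force: 102.7
time_s: 10.18
tcp_pos: [0.5387, 0.0078, 0.226]
eef_rot: [-0.0, 0.972, 0.234, -0.001]
contact_force: [0.1, -0.7, -2.9]
width: 0.0059
grasp_force: 102.7
time_s: 10.85
tcp_pos: [0.536, 0.148, 0.226]
eef_rot: [-0.0, 0.972, 0.234, -0.001]
contact_force: [0.7, -0.7, -3.6]
width: 0.0059
grasp_force: 102.7
time_s: 11.52
tcp_pos: [0.5374, 0.1455, 0.2263]
eef_rot: [0.0, 0.973, 0.232, 0.0]
contact_force: [0.3, -1.1, -3.3]
width: 0.0056
grasp_force: 102.6
[0.5374 0.1455 0.2263]
side 0.224 ctr 0.4642000732421875 0.23598614501953125 [143.2497 160.7903] 8.47114372253418
side 0.234 ctr 0.4629724884033203 0.22131661987304688 [140.6267 157.6612] 8.530765533447266
[[0.44199999999999995, 0.296], [0.46249999999999997, 0.301], [0.516, 0.28900000000000003], [0.5285, 0.189], [0.519, 0.141], [0.477, 0.13949999999999999], [0.4065, 0.154], [0.387, 0.1805], [0.42, 0.279]]
side 0.244 ctr 0.46252027893066405 0.20662161254882813 [138.424  154.6172] 9.462322235107422

[... 199 characters left out ...]
6, 0.2965], [0.4885, 0.312], [0.595, 0.28049999999999997], [0.6094999999999999, 0.238], [0.57, 0.149], [0.5515, 0.1465], [0.5175, 0.184], [0.4495, 0.28049999999999997]]
scene 0.244 ctr 0.5543693695068359 0.23626181030273438 [186.2502 117.2288] 55.03487777709961
wrist 0.224 ctr 0.5093325805664062 0.24238121032714843 [145.0619 153.3694] 19.653823852539062
wrist 0.234 ctr 0.5161053314208984 0.2381898651123047 [135.003  142.4571] 19.707979202270508
[[0.5945, 0.2665], [0.5605, 0.1625], [0.512, 0.164], [0.4395, 0.2205], [0.46349999999999997, 0.27349999999999997], [0.5725, 0.293], [0.582, 0.28900000000000003]]
wrist 0.244 ctr 0.5228395080566406 0.23372412109375 [124.8098 131.993 ] 19.69862174987793
```

```bash
cat >t.py <<'E'
from h import *
s=get_state()
def ray(n,p,z=.2343):
    K,T=cam(n,s);d=np.array([*p,z])-T[:3,3];return T[:3,3],d/np.linalg.norm(d)
def tri(*rs):
    A=b=0
    for o,d in rs: P=np.eye(3)-np.outer(d,d);A=A+P;b=b+P@o
    x=np.linalg.solve(A,b);return x,[round(1e3*np.linalg.norm((np.eye(3)-np.outer(d,d))@(x-o)),1) for o,d in rs]
print('V1',tri(ray('side',(.4625,.301)),ray('scene',(.4885,.312))))
print('V3',tri(ray('scene',(.6095,.238)),ray('wrist',(.5945,.2665))))
print('V4',tri(ray('scene',(.57,.149)),ray('wrist',(.5605,.1625))))
# full polygons in raw pixels
for n,v in(('side',150),('scene',180),('wrist',165)):
    im=cv2.imread(f'pics/{n}5.png');hs=cv2.cvtColor(im,cv2.COLOR_BGR2HSV)
    m=((hs[...,1]<60)&(hs[...,2]>v)).astype(np.uint8)*255
    K,T=cam(n,s);C=np.linalg.inv(T)@[.50,.24,.22,1];u=(K@C[:3])[:2]/C[2]
    ks=sorted(cv2.findContours(m,cv2.RETR_EXTERNAL,cv2.CHAIN_APPROX_NONE)[0],key=cv2.contourArea)[-3:]
    for k in ks: print(n,u.round(),cv2.contourArea(k),cv2.approxPolyDP(k,3,True)[:,0].tolist()[:25])
E
python3 t.py
```

```text
V1 (array([0.4655, 0.34  , 0.2108]), [np.float64(0.4), np.float64(0.4)])
V3 (array([0.5891, 0.2761, 0.2078]), [np.float64(7.2), np.float64(7.2)])
V4 (array([0.5573, 0.1613, 0.2213]), [np.float64(1.3), np.float64(1.3)])
side [203.  94.] 69.0 [[444, 363], [439, 368], [445, 374], [449, 367]]
side [203.  94.] 1028.5 [[218, 108], [213, 93], [198, 90], [206, 88], [206, 84], [176, 89], [179, 96], [174, 103], [179, 99], [179, 105], [172, 112], [164, 108], [175, 84], [196, 79], [171, 85], [162, 109], [173, 114]]
side [203.  94.] 5815.0 [[213, 249], [208, 292], [219, 309], [280, 311], [294, 299], [292, 248], [284, 240], [227, 236]]
scene [310.  91.] 930.0 [[449, 263], [438, 266], [439, 271], [416, 292], [423, 303], [429, 303], [428, 297], [433, 300], [430, 310], [445, 309], [447, 299], [440, 295], [443, 289], [451, 297], [454, 288], [464, 294], [453, 282], [458, 279], [448, 274], [450, 269], [446, 268], [452, 267]]
scene [310.  91.] 1003.5 [[300, 105], [309, 109], [339, 104], [347, 96], [325, 75], [310, 72], [323, 76], [344, 96], [341, 98], [323, 80], [311, 76]]
scene [310.  91.] 3891.5 [[200, 183], [185, 178], [140, 191], [132, 204], [141, 240], [157, 245], [207, 228], [207, 232], [213, 216]]
wrist [ 90. 226.] 1214.5 [[135, 83], [145, 93], [155, 87], [194, 92], [254, 154], [234, 115], [202, 90], [170, 80]]
wrist [ 90. 226.] 5663.0 [[511, 250], [487, 252], [408, 312], [471, 348], [486, 338], [484, 333], [511, 322], [511, 288], [502, 278], [509, 273], [495, 256], [511, 256]]
wrist [ 90. 226.] 33685.5 [[15, 45], [0, 66], [0, 100], [24, 60], [74, 59], [84, 67], [41, 67], [0, 139], [40, 71], [88, 70], [118, 99], [107, 91], [75, 92], [44, 139], [53, 152], [38, 177], [21, 178], [38, 152], [27, 144], [12, 168], [19, 178], [2, 203], [9, 231], [44, 263], [57, 261]]
```

```bash
cat >>h.py <<'E'
def model(C,yaw,zr,tilt):  # rim-top outer vertices; tilt: droop of the corner-1 side, hinge at corner3
    V=np.array([(-63.1,90),(63.1,90),(90,63.1),(90,-63.1),(63.1,-90),(-63.1,-90),(-90,-63.1),(-90,63.1)])/1e3
    a=np.array([-1,1])/2**.5; d=V@a+.1035
    c,s=np.cos(yaw),np.sin(yaw);W=(V-np.outer(d*(1-np.cos(tilt)),a))@np.array([[c,s],[-s,c]])
    return np.c_[W+C,zr-d*np.sin(tilt)]
def proj(n,X,s):
    K,T=cam(n,s);p=(np.c_[X,np.ones(len(X))]@np.linalg.inv(T).T)[:,:3]@K.T;return p[:,:2]/p[:,2:]
E
python3 - <<'E'
from h import *
s=get_state();y=-np.deg2rad(18.2);t=s['tcp_pos']
for n in('side','scene','wrist'):
    for tl in(0,.1,.2): print(n,tl,proj(n,model(t[:2]+.1035*np.array([-.451,.893]),y,t[2]+.005,tl),s).round().astype(int).tolist())
E
python3 t.py | grep -v V | awk '{print substr($0,1,400)}' | head -0
python3 - <<'E'
from h import *
# edge samples: first bright pixel along image columns/rows
for n,cols in(('side',range(165,235,10)),('scene',range(295,351,8))):
    g=cv2.imread(f'pics/{n}5.png',0).astype(int)
    for c in cols: d=g[50:135,c]; print(n,c,'diff rows',[(i+50,int(d[i+1]-d[i-1])) for i in range(1,84) if abs(d[i+1]-d[i-1])>35])
E
```

```text
side 0 [[180, 72], [225, 73], [234, 79], [231, 106], [220, 113], [169, 112], [160, 105], [169, 77]]
side 0.1 [[182, 79], [226, 77], [235, 82], [231, 106], [220, 113], [169, 114], [161, 109], [171, 84]]
side 0.2 [[183, 86], [226, 81], [235, 84], [231, 106], [220, 112], [170, 117], [162, 113], [172, 91]]
scene 0 [[327, 67], [349, 92], [345, 100], [301, 110], [287, 106], [268, 80], [274, 73], [314, 64]]
scene 0.1 [[325, 74], [348, 96], [344, 102], [301, 110], [287, 106], [268, 83], [273, 77], [313, 71]]
scene 0.2 [[324, 81], [347, 100], [343, 105], [301, 110], [287, 106], [268, 85], [273, 81], [312, 78]]
wrist 0 [[-125, 218], [-13, 36], [71, 36], [265, 218], [264, 277], [135, 387], [81, 387], [-98, 277]]
wrist 0.1 [[-78, 205], [12, 43], [83, 41], [265, 218], [264, 277], [141, 375], [92, 370], [-56, 258]]
wrist 0.2 [[-37, 194], [35, 48], [96, 45], [265, 219], [264, 278], [147, 365], [104, 356], [-21, 243]]
side 165 diff rows [(111, -41), (112, -50)]
side 175 diff rows [(82, 48), (83, 42), (85, -49), (104, -42), (107, 39), (113, -36), (114, -52)]
side 185 diff rows [(79, 55), (113, -39), 
[... 596 characters left out ...]
65), (108, -39)]
scene 311 diff rows [(70, 51), (71, 75), (72, 68), (74, -57), (76, 42), (77, 43), (107, -57), (108, -67)]
scene 319 diff rows [(73, 63), (75, -49), (76, -38), (78, 47), (106, -61), (107, -69), (114, 63), (115, 45), (119, -37), (120, -82), (121, -63)]
scene 327 diff rows [(76, 55), (77, 64), (79, -46), (80, -79), (81, -44), (92, -53), (93, -79), (95, 41), (96, 84), (97, 52), (105, -63), (106, -57), (118, 47), (119, 48), (127, -37), (131, -39)]
scene 335 diff rows [(83, 46), (84, 71), (85, 41), (87, -77), (88, -83), (91, 55), (101, 37), (103, -51), (104, -66), (126, 39), (127, 36)]
scene 343 diff rows [(91, 56), (92, 60), (94, -44), (95, -63), (97, 62), (102, -73), (103, -53)]
```

All three views match the tray held about 0.10–0.11 rad (6°) down at the far corner. That is inside the 10° limit and unchanged over the carry. The centre is within about 5 mm of the wheel axis, and the underside about 0.108 m above the head. I raise it 12 mm, nudge it 4 mm, let it settle, and recheck for creep.

```bash
python3 -m creep '[{"claw":0,"dp":[0,-1,-3],"spin":0},{"claw":0,"dp":[0,-1,-3],"spin":0},{"claw":0,"dp":[0,-1,-3],"spin":0},{"claw":0,"dp":[0,-1,-3],"spin":0},{"claw":0,"dp":[0,0,0],"spin":0},{"claw":0,"dp":[0,0,0],"spin":0},{"claw":0,"dp":[0,0,0],"spin":0},{"claw":0,"dp":[0,0,0],"spin":0}]'
python3 -m creep '[{"claw":0,"dp":[0,0,0],"spin":0},{"claw":0,"dp":[0,0,0],"spin":0},{"claw":0,"dp":[0,0,0],"spin":0},{"claw":0,"dp":[0,0,0],"spin":0},{"claw":0,"dp":[0,0,0],"spin":0},{"claw":0,"dp":[0,0,0],"spin":0},{"claw":0,"dp":[0,0,0],"spin":0},{"claw":0,"dp":[0,0,0],"spin":0}]'
python3 - <<'E'
from h import *
s=get_state();y=-np.deg2rad(18.2);t=s['tcp_pos']
for n in('scene','side','wrist'): cv2.imwrite(f'pics/{n}6.png',snapshot(n)[:,:,::-1])
for tl in(0,.1,.2): print(tl,proj('scene',model(t[:2]+.1035*np.array([-.451,.893]),y,t[2]+.005,tl),s)[:4].round(1).tolist())
g=cv2.imread('pics/scene6.png',0).astype(int)
for c in(311,319,327,335,343): d=g[40:115,c]; print(c,[(i+40,int(d[i+1]-d[i-1])) for i in range(1,74) if abs(d[i+1]-d[i-1])>40])
a,b=[cv2.imread(f'pics/wrist{k}.png',0)[25:200,0:130] for k in(4,6)]
print('wrist shift px since lift',cv2.phaseCorrelate(np.float32(a),np.float32(b)))
# second tray: patch of the far stack unchanged between lift-off and now?
E
```

```text
time_s: 12.33
tcp_pos: [0.5355, 0.1493, 0.2381]
eef_rot: [0.0, 0.973, 0.233, -0.0]
contact_force: [-0.4, -0.4, -2.6]
width: 0.0062
grasp_force: 102.6
time_s: 13.0
tcp_pos: [0.5356, 0.1494, 0.2383]
eef_rot: [0.0, 0.973, 0.233, 0.0]
contact_force: [0.4, -0.6, -3.2]
width: 0.006
grasp_force: 102.6
0 [[327.6, 62.8], [349.8, 87.2], [345.9, 95.0], [301.7, 105.6]]
0.1 [[326.5, 69.5], [348.9, 91.2], [345.3, 97.8], [301.8, 105.4]]
0.2 [[325.2, 76.4], [347.9, 95.3], [344.6, 100.7], [301.8, 105.3]]
311 [(65, 43), (66, 49), (67, 63), (68, 63), (70, -57), (72, 44), (103, -67), (104, -61), (113, -49)]
319 [(45, -42), (46, -56), (68, 54), (69, 56), (71, -56), (73, 45), (101, -44), (102, -66)]
327 [(41, -44), (42, -54), (71, 64), (72, 54), (74, -73), (75, -79), (78, 46), (84, 45), (87, -77), (88, -79), (90, 59), (91, 81), (92, 42), (100, -63), (101, -69)]
335 [(78, 59), (79, 67), (81, -48), (82, -79), (83, -47), (99, -65), (100, -70)]
343 [(85, 59), (86, 94), (87, 50), (89, -81), (90, -82), (93, 64), (94, 53), (97, -45), (98, -64)]
wrist shift px since lift ((0.17932686250273377, 0.025207566703301154), 0.9269573011516054)
```

Nothing is creeping: the tray has moved 0.2 px in the wrist view since lift-off. V1 triangulation bounds the tilt at about 0.10–0.12 rad. Last check is that the second tray has not moved.

```bash
python3 - <<'E'
from h import *
c=(.50,-.228)
K,T=cam('side');
for f,z in(('0',.089),('6',.073)):
    hs=cv2.cvtColor(rect(cv2.imread(f'pics/side{f}.png'),K,T,z,c,.14,.0005),cv2.COLOR_BGR2HSV)
    m=((hs[...,1]<70)&(hs[...,2]>135)).astype(np.uint8)*255
    m=cv2.morphologyEx(m,cv2.MORPH_OPEN,np.ones((7,7)))
    k=max(cv2.findContours(m,cv2.RETR_EXTERNAL,cv2.CHAIN_APPROX_NONE)[0],key=cv2.contourArea)
    r=cv2.minAreaRect(cv2.convexHull(k));print(f,c[0]-.14+r[0][0]*.0005,c[1]+.14-r[0][1]*.0005,np.array(r[1])/2,r[2])
E
```

```text
0 0.5016205444335937 -0.2231107635498047 [183.1052 181.7148] 18.183652877807617
6 0.5021187744140625 -0.2231468963623047 [183.7393 182.7485] 17.454866409301758
```

Second tray is in place (0.5 mm difference). I hand in.

```bash
python3 -c "
from station import *
print(finish_job())"
```

```text
the job is handed in; nothing more can be done
None
```

The top tray was peeled off by its corner and handed in still gripped, centred over the wheel with its underside about 12 cm above the head and tilted about 6°; the second tray is within about 1 mm of where it started, and I have not seen the verdict.

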